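# Pull the cabinet hatch down with the hook pole and hang the pole on its rack

## Robot

A 7-joint arm with a two-finger parallel gripper is mounted at the origin on a cart in front of the work surface, level with it; the furniture and walls round the work are solid. World frame = base frame: x ahead of the robot, y to its left, z up, the work surface at z = 0. Lengths are in m, angles in rad, forces in N, time in s.
With the tool pointing down it reaches from about 0.4 to 0.85 m from the base axis. Payload 10.4 kg.
Tool frame: the origin (TCP) lies between the finger pads; the fingertips stand tips_ahead ahead of it and the grasp point (between the pads) lies 11 mm behind it (tips_ahead is the distance from the TCP to the fingertips, in m); z points along the fingers, x is the direction in which the jaws open and shut, and the axes are right-handed (so a half turn about z gives the same grasp; the last joint's range is limited). The gripper opens to 87 mm and grips with 3 to 60 N. Pads are 19 mm wide; open, the fingers measure 117 mm over their backs; the gripper's body (75 mm by 190 mm) begins 51 mm behind the grasp point.
Start: joints at [-1.154, 0.332, -0.065, 1.46, 0.022, 1.35, -0.088], TCP at [0.266, 0.566, 0.231] pointing down, gripper open.
Joint ranges: [-2.6, 2.6], [-0.5, 2.12], [-1.47, 1.34], [0.16, 2.42], [-1.27, 4.41], [0.06, 2.06], [-2.6, 2.6]. Speed limits (rad/s): [2.22, 2.22, 2.79, 2.79, 3.14, 3.14, 3.14].

## Interface

Orientations are given as a unit quaternion [x, y, z, w].
In Python, from bench import read_state, camera, close_job, tips_ahead gives the robot as it stands.
- The arm moves only by the tool arm_command, never from a script. Its argument "commands" is a list that holds one entry, the list of rows, each a list of 7 numbers: the turn, a rotation vector about the tool's x, y, z in rad, then the shift along the tool's x, y, z in m, then the opening in per cent of the stroke, from 0 (shut) to 100 (fully open). In form: [[[rx, ry, rz, x, y, z, claw], ...]]. A call has 1 to 20 rows; each row shifts and turns the commanded pose from where the row before left it, along the tool's axes as they then stand; what a row does not reach is not made up. A row lasts 1/8 s, in which the tool goes at most 62.5 mm and 10.7 degrees, less where a joint would pass 70% of its speed; a pose out of reach is approached as far as the arm can. A call with a gripper value outside its range is refused whole. The fingers move at their own pace and stop on an object; "newtons" is the grip in N (left out, the last holds). Time passes only in rows, so rows that do not move let the fingers close. It gives the time, the measured TCP pose, the force and the opening at its end, in the units of the state.
- read_state(): the state, without advancing time (a new reading comes with each control period).
- camera(name): name is "scene" or "top" or "wrist"; returns a dict with "frame" (384x512x3 uint8, red, green, blue), "vfov" (degrees; the focal length in pixels is half the picture's height over the tangent of half this angle, whatever the lens; pixels are square), "cx", "cy" (the principal point, pixels), "R" (3x3) and "t" (3): a world point X has camera coordinates R X + t. Camera axes: x right, y down, z forward; pixel columns grow to the right and rows downward; lengths in m; the calibration is good to about 2 mm. A picture is of the moment at which its call begins. There is no depth.
- close_job(): hands the job in, once; it reports no verdict.
The state is a dict: "time": time; "joint_positions": joint angles; "joint_vel": joint speeds; "joint_torque": joint torques, N m; "ee_pos": TCP position; "eef_rot": TCP orientation; "ft_force": force on the tool from outside, world axes, zero at the start; "torque": the same for the moment, N m; "width": finger opening in m.
Only numpy, scipy, OpenCV 4.12 (cv2) and the standard library are available. Lean on these libraries where they do the work, as an engineer would, in place of code of your own. Each camera call takes 0.05 s, during which the arm holds its last target.

## Task

Pick up the hook pole, put its hook through the ring of the little cabinet's hatch and ease the hatch down until it is fully open and level, working it with the pole only (keep the gripper and the arm off the cabinet). Then unhook and lower the pole gently into both forks of its rack, balanced level, and let it go; leave the hatch down and the glue bottle, sanding block and tape measure where they stand.

Things in the scene. Friction and masses are not known exactly. Their poses are not given: they have to be found in the camera images.
- pole_balance (a point): Balance point (centre of mass within 5 mm) and best grasp of the loose hook pole, half-way up its light-wood handle, which is 22 mm wide (y), 24 mm tall (z) and runs from x = -145 to +85 mm. Axes: x along the pole to the hook, z up as it lies, y left. About 0.2 kg, 320 mm long; starts lying on the bench with the hook level
- pole_hook (a point): Middle of the hook's cross arm, at (155, -21, 0) mm from pole_balance, same axes. The hook is the bent end of a 6 mm steel rod on the pole's centre line, all at z = 0: at x = 150 it turns right, the cross arm runs at x = 155 from y = -8 to -31 and the tip curls back to (148, -40) mm. The ring belongs round this point
- hatch_ring (a point): Centre of the fixed steel eye (hole 36 mm, wire 6 mm) near the hatch's upper edge, 34 mm out from its face. Axes turn with the hatch: x into its face, y along the hinge, z to its free edge. The hole runs along y, so the hook goes in sideways. The hinge line is at (+34, 0, -130) mm from here, in these axes
- hatch_hinge (a point): Middle of the hatch's hinge line, along y at the foot of the hatch's outer face, 130 mm above the bench; fixed to the cabinet: x into the cabinet, y left, z up. The hatch is 172 mm wide, 12 mm thick, its free edge 153 mm from the hinge; it swings out and down to the robot's side
- hatch (a joint): Hatch angle, rad: 0 shut (upright), 1.571 fully down and level (stop). Stiff friction hinges: it stays where it is left and takes roughly 3 to 7 N at the ring to move
- cabinet: The fixed plywood cabinet, 200 mm wide, 155 deep, 298 high, with the hatch in the upper part of its front and an open cubby below; origin on the bench under the middle of its front, x into the cabinet, z up
- rack_seat (a point): Where pole_balance belongs in the rack: midway between the two forks, 92 mm above the bench; x along the laid pole (hook at either end), z up. Forks at x = -50 and +50 mm, each a 7 mm wire bent to an upward-open U, 30 mm wide inside with flared mouth; its bottom bears the handle 12 mm below this point, its tips end 20 mm above it
- hook_pole: The same hook pole: wooden handle, 19 mm ferrule at x = 85 to 103 mm, butt cap to x = -161 mm, steel rod with the side hook; origin on its underside 12 mm below pole_balance, same axes
- rack: The fixed pole rack: 150 x 70 x 18 mm board with two steel forks; origin on the bench under rack_seat, same axes
- glue_bottle: Bystander: plastic glue bottle with a dark cap, 60 x 74 x 202 mm, standing; origin under its centre
- sanding_block: Bystander: plain wooden sanding block 60 x 105 x 30 mm, lying flat; origin under its centre
- tape_measure: Bystander: yellow tape measure 64 x 95 x 33 mm, lying flat; origin under its centre

How it is judged:
By the outcome, as a careful person would: the job done as asked, in the order asked, and still so for the second after the job is handed in, with the robot touching nothing.
It also fails if it takes over 67 s, if anything falls off the work surface, if the arm or the gripper's body presses on something with over 40 N, if the wrist force passes 120 N, or if a joint passes its speed limit or range.

## Working session

There is one attempt and no reset: what is moved stays moved. The work goes in short steps, Python scripts to look and compute and a tool call to move; the robot and the scene stay as the last step left them, time stands still between calls to the robot, and variables do not carry over. Pictures are saved under pics/ and viewed, and the job is handed in when it is done.

Besides the shell and the picture viewer there is one more tool, called after "Call:" by a JSON object that holds its "fn" and its "kwargs". arm_command: Moves the arm, as the interface text tells. Its arguments: {"type":"object","properties":{"commands":{"type":"array"},"newtons":{"type":"number"}},"required":["commands"]}

```bash
ls; mkdir -p pics; python3 - <<'E'
from bench import *
import cv2, numpy as np
s=read_state(); print({k:np.round(v,3).tolist() for k,v in s.items()}, tips_ahead)
for n in ["scene","top","wrist"]:
    c=camera(n); cv2.imwrite(f"pics/{n}0.png",c["frame"][:,:,::-1]); np.savez(f"pics/{n}0.npz",**c)
    print(n,c["vfov"],c["cx"],c["cy"],np.round(c["R"],3).tolist(),np.round(c["t"],3).tolist())
E
```

```text
pics
{'time': 0.0, 'joint_positions': [-1.154, 0.333, -0.065, 1.461, 0.022, 1.35, -0.088], 'joint_vel': [0.0, 0.001, 0.0, 0.0, 0.001, -0.001, -0.001], 'joint_torque': [0.001, -62.324, 0.025, -38.99, -0.061, 0.04, 0.0], 'ee_pos': [0.266, 0.565, 0.23], 'eef_rot': [0.844, 0.536, -0.001, 0.0], 'ft_force': [0.363, -0.229, 0.488], 'torque': [0.001, 0.064, 0.021], 'width': 0.087} 0.008
scene 56.474735141969425 259.84541154839803 198.33130179242175 [[0.859, -0.512, 0.027], [-0.193, -0.372, -0.908], [0.475, 0.775, -0.418]] [-0.443, 0.318, 0.694]
top 52.974861640824756 264.649312195135 180.32658721781522 [[-0.012, -1.0, 0.022], [-0.987, 0.008, -0.16], [0.16, -0.023, -0.987]] [0.169, 0.639, 1.023]
wrist 58.9665131480513 252.26550208727244 189.3418768150027 [[0.425, 0.905, -0.001], [0.863, -0.405, 0.301], [0.272, -0.129, -0.953]] [-0.625, -0.037, 0.392]
```

View pics/scene0.png

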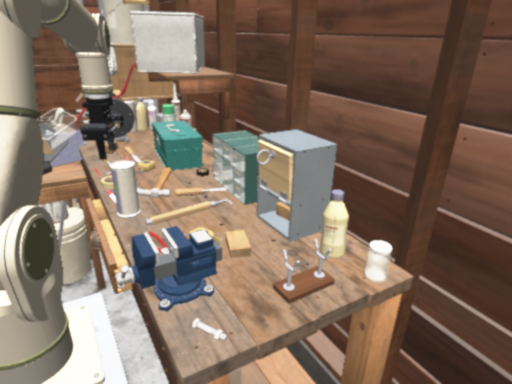

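View pics/top0.png

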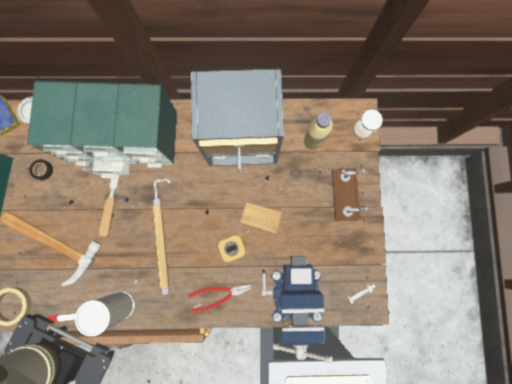

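View pics/wrist0.png

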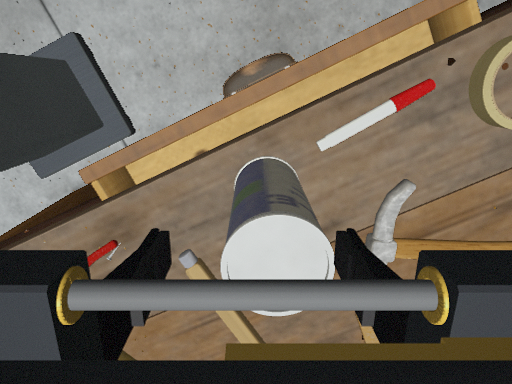

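The scene view shows the pole near (190,210), the cabinet near (295,185) and the rack near (303,280). In the top view the pole runs from (165,290) to the hook at (160,182), the ring is near (240,155), and the rack forks are at (345,176) and (350,210). I'll zoom in on these.

```bash
cat > h.py <<'E'
import numpy as np, cv2
from scipy.spatial.transform import Rotation as Ro
def load(n): 
    return dict(np.load(f"pics/{n}.npz"))
def K(c):
    f=c["frame"].shape[0]/2/np.tan(np.radians(float(c["vfov"]))/2); return f,float(c["cx"]),float(c["cy"])
def ray(c,u,v):
    f,cx,cy=K(c); d=c["R"].T@np.array([(u-cx)/f,(v-cy)/f,1.]); o=-c["R"].T@c["t"]; return o,d/np.linalg.norm(d)
def plane(c,u,v,z):
    o,d=ray(c,u,v); return o+d*(z-o[2])/d[2]
def tri(*obs):
    A=np.zeros((3,3));b=np.zeros(3);R=[]
    for c,u,v in obs:
        o,d=ray(c,u,v); P=np.eye(3)-np.outer(d,d); A+=P;b+=P@o;R.append((P,o))
    X=np.linalg.solve(A,b); return X,[round(float(np.linalg.norm(P@(X-o)))*1000,1) for P,o in R]
def proj(c,X):
    f,cx,cy=K(c); p=c["R"]@np.asarray(X)+c["t"]; return p[0]/p[2]*f+cx,p[1]/p[2]*f+cy
def crop(c,x0,y0,w,h,s,name):
    im=cv2.resize(c["frame"][y0:y0+h,x0:x0+w,::-1],None,fx=s,fy=s,interpolation=cv2.INTER_CUBIC)
    for i in range(0,w,10): cv2.putText(im,str(x0+i) if i%20==0 else "|",(i*s,8),0,.3,(0,0,255),1)
    for i in range(0,h,10): cv2.putText(im,str(y0+i),(0,i*s+4),0,.3,(0,0,255),1)
    cv2.imwrite(f"pics/{name}.png",im)
def snap(n,tag):
    from bench import camera
    c=camera(n); np.savez(f"pics/{n}{tag}.npz",**c); cv2.imwrite(f"pics/{n}{tag}.png",c["frame"][:,:,::-1]); return c
E
python3 - <<'E'
from h import *
t=load("top0"); s=load("scene0")
crop(t,140,170,60,130,4,"a1"); crop(t,185,60,110,110,5,"a2"); crop(t,320,160,60,70,8,"a3")
crop(s,140,190,100,40,8,"a4"); crop(s,250,125,90,115,5,"a5"); crop(s,265,230,80,75,7,"a6")
a=[cv2.imread(f"pics/a{i}.png") for i in range(1,7)]
def comb(l,name):
    H=max(i.shape[0] for i in l); cv2.imwrite(name,np.hstack([cv2.copyMakeBorder(i,0,H-i.shape[0],0,5,0) for i in l]))
comb([a[0],a[2]],"pics/b1.png"); comb([a[3]],"pics/b2.png"); comb([a[4]],"pics/b3.png");
E
```

```text
(no output)
```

View pics/b1.png

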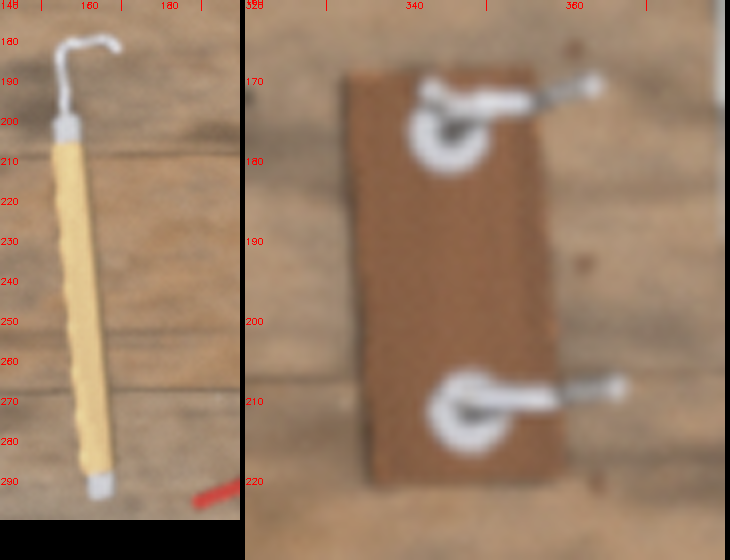

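View pics/a2.png

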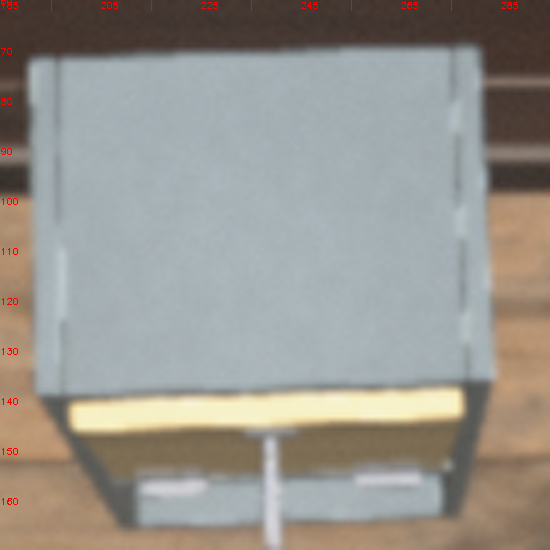

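View pics/a4.png

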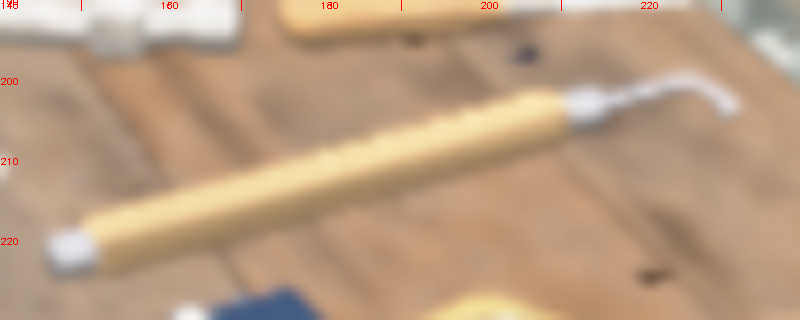

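View pics/a5.png

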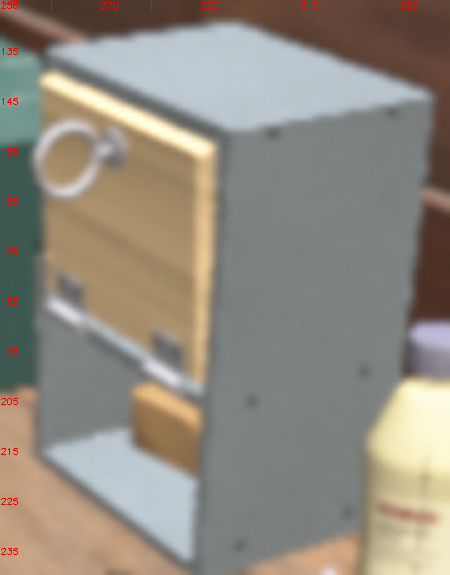

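View pics/a6.png

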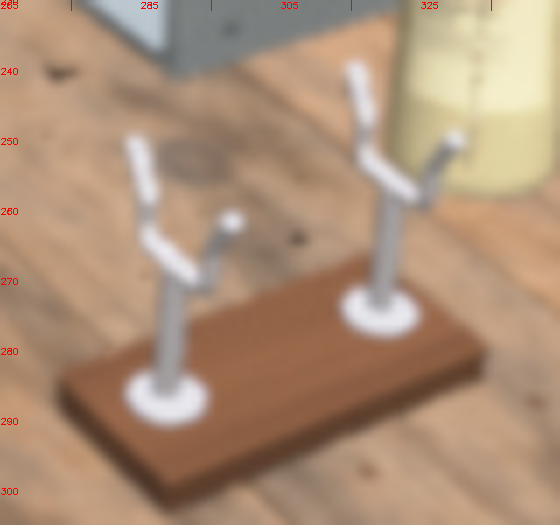

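```bash
python3 - <<'E'
from h import *
np.set_printoptions(precision=4,suppress=True)
t=load("top0"); s=load("scene0")
pt=lambda s_,x0,y0,px,py:(x0+(px-.5)/s_+0.0,y0+(py-.5)/s_)
A=lambda px,py:pt(4,140,170,px,py)
print("pole top->z=.012/.024")
for n,p,z in [("butt",(101,499),.012),("hbutt",(96,472),.024),("hferr",(67,142),.024),("ferr",(66,113),.012),("cross",(88,41),.012),("tip",(118,50),.012)]:
    print(n,plane(t,*A(*p),z))
B=lambda px,py:pt(8,140,190,px,py)
for n,p,z in [("hbutt",(90,215),.024),("hferr",(567,90),.024),("hook cross",(685,80),.012),("tip",(732,106),.012)]:
    print("scene",n,plane(s,*B(*p),z))
C=lambda px,py:pt(8,320,160,px-245,py)
D=lambda px,py:pt(7,265,230,px,py)
print("rack discs", plane(t,*C(450,132),.02),plane(t,*C(470,411),.02),plane(s,*D(381,312),.02),plane(s,*D(167,396),.02))
cor=[C(345,75),C(533,68),C(565,485),C(372,485)]
print("board",[plane(t,*c,.018) for c in cor])
print("fork tips L/R far", tri((t,*C(430,92)),(s,*D(356,70))), tri((t,*C(592,85)),(s,*D(455,138))))
print("fork tips near", tri((t,*C(617,387)),(s,*D(231,220))))
E_=lambda px,py:pt(5,185,60,px,py); F=lambda px,py:pt(5,250,125,px,py)
print("cab top corners",[plane(t,*E_(*p),.298) for p in [(30,60),(480,47),(490,380),(38,393)]],[plane(s,*F(*p),.298) for p in [(48,48),(222,135),(432,95),(235,22)]])
print("ring", tri((t,*E_(272,497)),(s,*F(68,158))))
print("hatch top front corners", [plane(t,*E_(*p),.283) for p in [(72,432),(463,416)]],[plane(s,*F(*p),.283) for p in [(45,88),(198,155)]])
E
```

```text
pole top->z=.012/.024
butt [0.3326 0.4372 0.012 ]
hbutt [0.3519 0.4384 0.024 ]
hferr [0.5764 0.4652 0.024 ]
ferr [0.5983 0.4697 0.012 ]
cross [0.65   0.4557 0.012 ]
tip [0.6433 0.4342 0.012 ]
scene hbutt [0.3563 0.4462 0.024 ]
scene hferr [0.5819 0.4673 0.024 ]
scene hook cross [0.6459 0.4754 0.012 ]
scene tip [0.6528 0.4393 0.012 ]
rack discs [ 0.655  -0.0716  0.02  ] [ 0.5546 -0.0742  0.02  ] [ 0.6546 -0.0713  0.02  ] [ 0.5555 -0.0728  0.02  ]
board [array([ 0.6765, -0.0349,  0.018 ]), array([ 0.6786, -0.1034,  0.018 ]), array([ 0.5282, -0.1072,  0.018 ]), array([ 0.5289, -0.0386,  0.018 ])]
fork tips L/R far (array([ 0.6532, -0.0441,  0.1115]), [0.4, 0.4]) (array([ 0.6548, -0.0977,  0.112 ]), [0.1, 0.1])
fork tips near (array([ 0.5549, -0.1005,  0.1122]), [0.2, 0.2])
cab top corners [array([0.846, 0.329, 0.298]), array([0.8518, 0.1287, 0.298 ]), array([0.6981, 0.1272, 0.298 ]), array([0.6934, 0.3227, 0.298 ])] [array([0.6941, 0.318 , 0.298 ]), array([0.6859, 0.1164, 0.298 ]), array([0.8476, 0.1264, 0.298 ]), array([0.8462, 0.3236, 0.298 ])]
ring (array([0.6547, 0.2241, 0.2578]), [1.0, 1.0])
hatch top front corners [array([0.6798, 0.31  , 0.283 ]), array([0.686 , 0.1384, 0.283 ])] [array([0.6724, 0.2843, 0.283 ]), array([0.681 , 0.1308, 0.283 ])]
```

```bash
python3 - <<'E'
from h import *
np.set_printoptions(precision=3,suppress=True)
t=load("top0"); s=load("scene0")
print("jar base",plane(s,376,278,0),plane(s,365,274,0),plane(s,389,276,0),"bottle base",plane(s,333,255,0),plane(s,322,248,0),plane(s,345,251,0))
print("drawer", plane(s,250,203,0),plane(s,215,180,0))
print("sand",plane(t,261,218,.03),"tape",plane(t,232,248,.033))
crop(t,290,95,100,80,6,"c1");crop(s,300,180,110,110,5,"c2");crop(s,200,120,70,90,6,"c3")
a,b,c=[cv2.imread(f"pics/c{i}.png") for i in (1,2,3)]
E
```

```text
jar base [ 0.799 -0.138  0.   ] [ 0.786 -0.11   0.   ] [ 0.837 -0.149  0.   ] bottle base [0.771 0.004 0.   ] [0.766 0.049 0.   ] [0.817 0.003 0.   ]
drawer [ 0.728  0.43  -0.   ] [0.706 0.707 0.   ]
sand [0.538 0.173 0.03 ] tape [0.456 0.254 0.033]
```

View pics/c1.png

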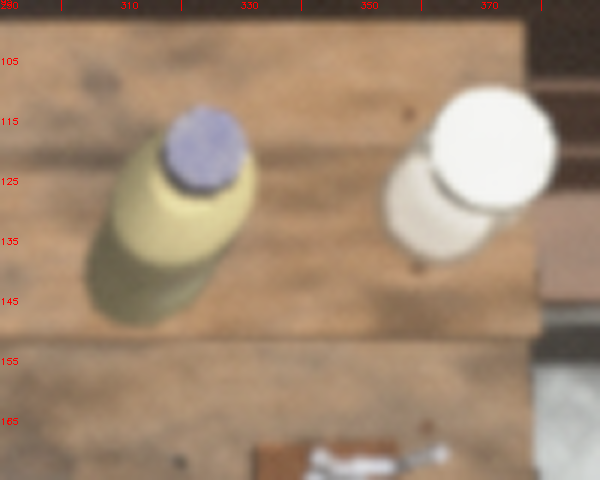

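View pics/c2.png

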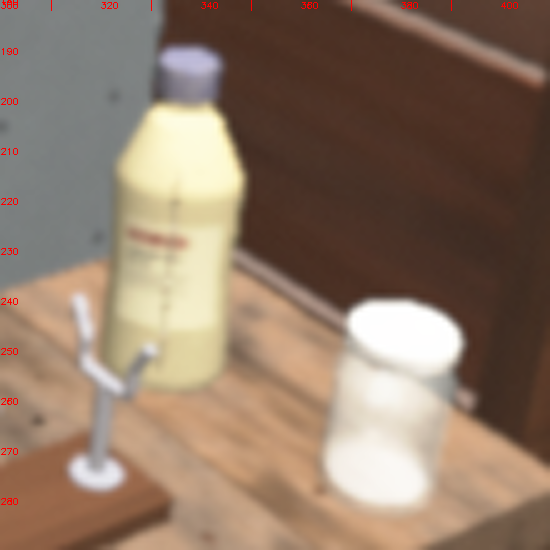

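```bash
python3 - <<'E'
from h import *
np.set_printoptions(precision=3,suppress=True)
t=load("top0"); s=load("scene0")
print("jar near",plane(t,363,138.2,0),plane(t,354,129,0),"bottle near",plane(t,313,149,0),plane(t,304,141,0))
print("jar scene near/base",plane(s,376,281.5,0),plane(s,365,272,0),plane(s,388,279,0))
q=Ro.from_quat([0.844,0.536,-0.001,0]).as_matrix();print(q)
tcp=np.array([.266,.565,.230]); print(q.T@(np.array([.505,.457,.10])-tcp))
E
```

```text
jar near [ 0.774 -0.134  0.   ] [ 0.802 -0.108  0.   ] bottle near [0.742 0.017 0.   ] [0.766 0.043 0.   ]
jar scene near/base [ 0.787 -0.148  0.   ] [ 0.793 -0.104  0.   ] [ 0.824 -0.156  0.   ]
[[ 0.425  0.905 -0.002]
 [ 0.905 -0.425 -0.001]
 [-0.002 -0.001 -1.   ]]
[0.004 0.262 0.13 ]
```

Call:
{"fn": "arm_command", "kwargs": {"commands": [[[0,0,0,0.001,0.052,0,100],[0,0,0,0.001,0.053,0,100],[0,0,0,0.001,0.053,0,100],[0,0,0,0.001,0.052,0,100],[0,0,0,0,0.052,0,100],[0,0,-0.1385,0,0,0.03,100],[0,0,-0.1385,0,0,0.03,100],[0,0,-0.1385,0,0,0.03,100],[0,0,-0.1385,0,0,0.03,100],[0,0,0,0,0,0,100]]]}}

```text
time: 1.4
ee_pos: [0.5036, 0.4563, 0.1078]
eef_rot: [0.666, 0.746, -0.003, -0.0]
ft_force: [0.1, 0.2, 0.4]
width: 0.0873
```

```bash
python3 - <<'E'
from h import *
from bench import *
s=read_state(); print({k:np.round(v,3).tolist() for k,v in s.items() if k in("time","ee_pos","eef_rot","joint_positions","ft_force")},tips_ahead)
snap("wrist","1"); snap("top","1"); snap("scene","1")
E
```

```text
{'time': 1.4, 'joint_positions': [-0.772, 0.537, -0.044, 1.436, 0.024, 1.175, 0.865], 'ee_pos': [0.504, 0.456, 0.108], 'eef_rot': [0.666, 0.746, -0.003, -0.0], 'ft_force': [0.13, 0.195, 0.352]} 0.008
```

View pics/wrist1.png

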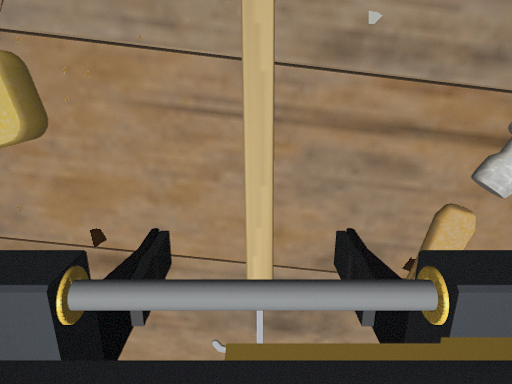

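View pics/top1.png

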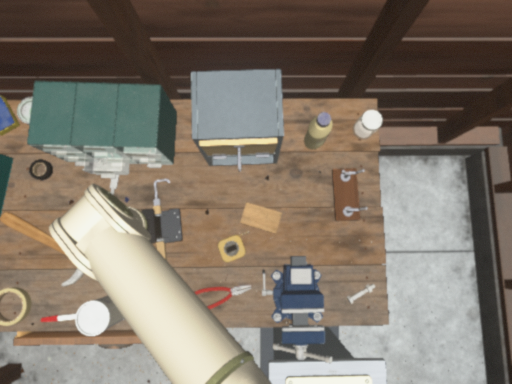

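The wrist picture shows the handle running straight up the image at columns 243–274, midway between the fingers (columns 170 and 335). I'll measure its offset next.

```bash
python3 - <<'E'
from h import *
np.set_printoptions(precision=4,suppress=True)
c=load("wrist1"); im=c["frame"]
hsv=cv2.cvtColor(im,cv2.COLOR_RGB2HSV)
for r in (10,90,150,220,260):
    row=hsv[r].astype(int); 
    m=np.where((row[180:330,1]>80)&(row[180:330,2]>160))[0]+180
    if len(m): print(r,m.min(),m.max(), plane(c,(m.min()+m.max())/2,r,.024))
print("tip",plane(c,218,345,.012), "rod", plane(c,260,325,.012))
E
```

```text
10 242 272 [0.3776 0.445  0.024 ]
90 243 272 [0.4256 0.4511 0.024 ]
150 245 272 [0.4661 0.4566 0.024 ]
220 246 271 [0.5192 0.463  0.024 ]
260 247 271 [0.5528 0.4674 0.024 ]
tip [0.6487 0.4419 0.012 ] rod [0.6229 0.4769 0.012 ]
```

Call:
{"fn": "arm_command", "kwargs": {"commands": [[[0,0,-0.01,0.0025,0.006,0.035,100],[0,0,0,0,0,0.035,100],[0,0,0,0,0,0.015,100],[0,0,0,0,0,0.01,100],[0,0,0,0,0,0,100]]]}}

```text
time: 2.17
ee_pos: [0.5108, 0.4611, 0.0162]
eef_rot: [0.662, 0.749, 0.0, 0.0]
ft_force: [-0.4, -0.4, 0.4]
width: 0.087
```

Call:
{"fn": "arm_command", "kwargs": {"commands": [[[0,0,0,0,0,0.004,100],[0,0,0,0,0,0,100],[0,0,0,0,0,0,10],[0,0,0,0,0,0,10],[0,0,0,0,0,0,10],[0,0,0,0,0,0,10],[0,0,0,0,0,0,10],[0,0,0,0,0,0,10]]], "newtons": 60}}

```text
time: 3.18
ee_pos: [0.5106, 0.4608, 0.0116]
eef_rot: [0.662, 0.75, 0.0, -0.0]
ft_force: [0.3, -0.2, 1.3]
width: 0.0347
```

Call:
{"fn": "arm_command", "kwargs": {"commands": [[[0,0,0,0,0,0,0],[0,0,0,0,0,0,0],[0,0,0,0,0,0,0],[0,0,0,0,0,0,0]]]}}

```text
time: 3.68
ee_pos: [0.5105, 0.4609, 0.0116]
eef_rot: [0.662, 0.75, 0.0, -0.0]
ft_force: [0.5, 0.6, -1.4]
width: 0.0215
```

Call:
{"fn": "arm_command", "kwargs": {"commands": [[[0,0,0,0,0,-0.01,0],[0,0,0,0,0,-0.025,0],[0,0,0,0,-0.02,-0.035,0],[0,0,0,0,-0.03,-0.04,0],[0,0,0,0,-0.03,-0.04,0],[0,0,0.05,-0.03,0,-0.04,0],[0,0,0.05,-0.03,0,-0.04,0],[0,0,0,-0.03,0,-0.018,0],[0,0,0,-0.03,0,0,0],[0,0,0,-0.02,0,0,0],[0,0,0,0,0,0,0],[0,0,0,0,0,0,0]]]}}

```text
time: 5.18
ee_pos: [0.4386, 0.3121, 0.2594]
eef_rot: [0.698, 0.716, -0.0, -0.0]
ft_force: [-1.2, 0.0, -3.0]
width: 0.0214
```

```bash
python3 - <<'E'
from h import *
from bench import *
s=read_state(); print({k:np.round(v,4).tolist() for k,v in s.items() if k in("time","ee_pos","eef_rot","ft_force","torque","width")})
t=snap("top","2"); s=snap("scene","2"); snap("wrist","2")
crop(t,150,130,130,130,4,"d1");crop(s,190,130,110,100,7,"d2")
E
```

```text
{'time': 5.175, 'ee_pos': [0.4386, 0.3121, 0.2594], 'eef_rot': [0.6981, 0.716, -0.0, -0.0002], 'ft_force': [-1.1504, 0.0405, -2.9553], 'torque': [0.0563, -0.0087, -0.0006], 'width': 0.0214}
```

View pics/d1.png

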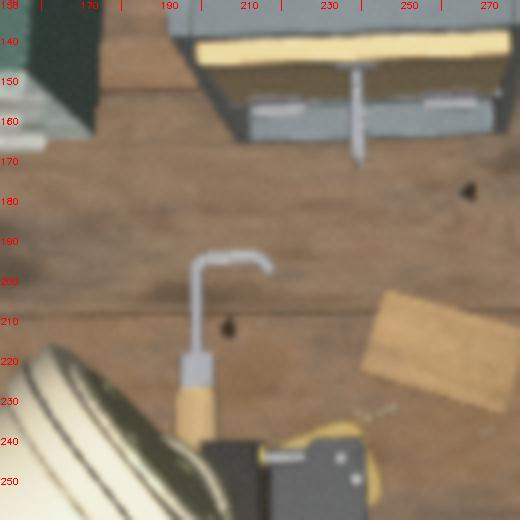

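View pics/d2.png

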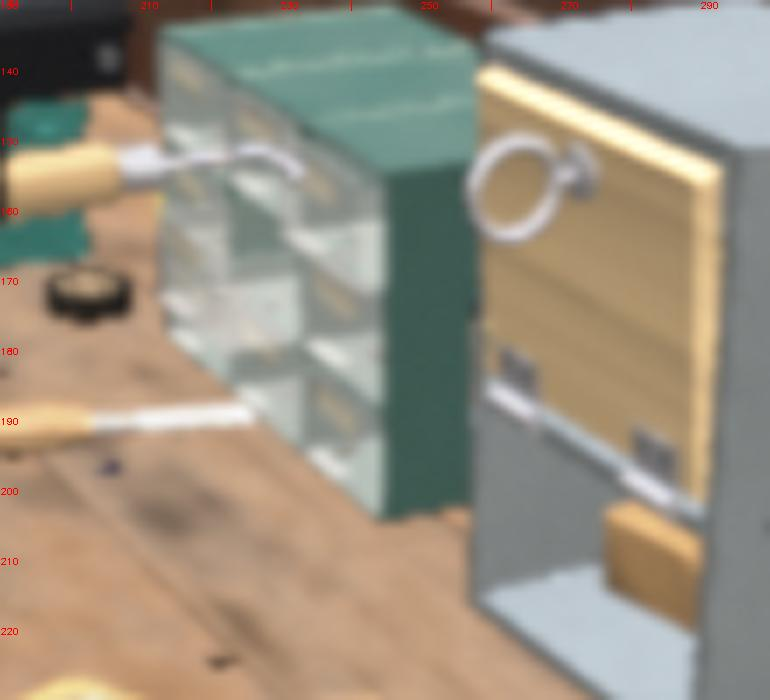

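View pics/wrist2.png

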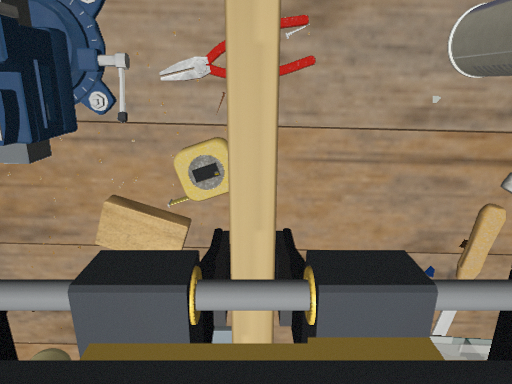

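```bash
python3 - <<'E'
from h import *
np.set_printoptions(precision=4,suppress=True)
t=load("top2"); s=load("scene2")
A=lambda px,py:(150+px/4-.1,130+py/4-.1); B=lambda px,py:(190+px/7-.1,130+py/7-.1)
print("tip",tri((t,*A(268,269)),(s,*B(302,177))))
print("ferr end",tri((t,*A(197,352)),(s,*B(161,163))))
print("corner",tri((t,*A(197,262)),(s,*B(240,151))))
print("cross top z.26",plane(t,*A(232,257),.26),plane(t,*A(197,262),.26),plane(t,*A(197,352),.26),plane(t,*A(197,386),.26))
print("ring rows",tri((t,*A(357,115)),(s,*B(516,187))))
for n,p in [("ring L",(469,187)),("ringtop",(518,134)),("bot",(512,241))]:
  print(n,B(*p))
C=np.array([.655,.2241,.2585])
print("proj ring",proj(t,C),proj(s,C),"meas",A(357,115),B(516,187))
E
```

```text
tip (array([0.5727, 0.2719, 0.2593]), [2.8, 2.8])
ferr end (array([0.5261, 0.3106, 0.2611]), [1.5, 1.5])
corner (array([0.5709, 0.3137, 0.2597]), [3.8, 3.8])
cross top z.26 [0.5769 0.2929 0.26  ] [0.5743 0.3121 0.26  ] [0.5248 0.3114 0.26  ] [0.5063 0.3111 0.26  ]
ring rows (array([0.6559, 0.2246, 0.2572]), [1.4, 1.4])
ring L (256.9, 156.61428571428573)
ringtop (263.9, 149.04285714285714)
bot (263.0428571428571, 164.32857142857145)
proj ring (np.float64(239.0680046767826), np.float64(159.49251451358052)) (np.float64(263.933556340303), np.float64(156.20524582371408)) meas (239.15, 158.65) (263.6142857142857, 156.61428571428573)
```

Call:
{"fn": "arm_command", "kwargs": {"commands": [[[0,0,0,0,0.03,0.001,0],[0,0,0,0,0.03,0.001,0],[0,0,0,0,0.02,0,0],[0,0,0,0,0,0,0],[0,0,0,-0.015,0,0,0],[0,0,0,-0.01,0,0,0],[0,0,0,0,0,0,0]]]}}

```text
time: 6.2
ee_pos: [0.5197, 0.2868, 0.2581]
eef_rot: [0.699, 0.715, 0.0, 0.0]
ft_force: [0.2, 0.2, -2.2]
width: 0.0217
```

```bash
python3 - <<'E'
from h import *
from bench import *
s=read_state(); print({k:np.round(v,4).tolist() for k,v in s.items() if k in("time","ee_pos","ft_force")})
t=snap("top","3"); s=snap("scene","3")
crop(t,180,120,90,90,5,"d1");crop(s,225,130,70,50,7,"d2")
a,b=cv2.imread("pics/d1.png"),cv2.imread("pics/d2.png")
b=cv2.resize(b,(350,250)) if 0 else b
cv2.imwrite("pics/d3.png",np.vstack([np.hstack([a[:, :],np.zeros((450,40,3),np.uint8)]),]) )
E
```

```text
{'time': 6.2, 'ee_pos': [0.5197, 0.2868, 0.2581], 'ft_force': [0.2453, 0.2428, -2.1818]}
```

View pics/d1.png

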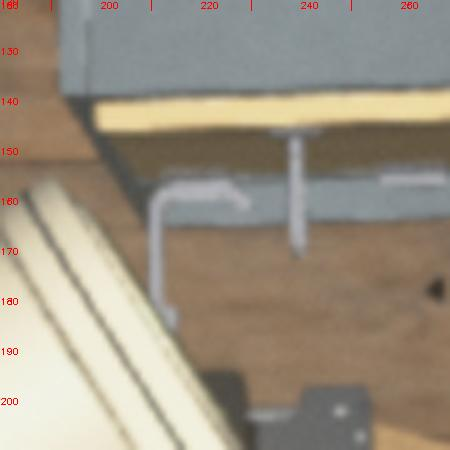

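View pics/d2.png

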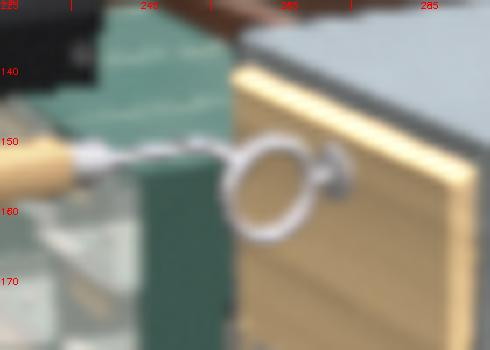

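Call:
{"fn": "arm_command", "kwargs": {"commands": [[[0,0,0,-0.008,0,0,0],[0,0,0,-0.008,0,0,0],[0,0,0,-0.008,0,0,0],[0,0,0,-0.008,0,0,0],[0,0,0,-0.008,0,0,0],[0,0,0,-0.002,0,0,0],[0,0,0,0,0,0,0]]]}}

```text
time: 7.18
ee_pos: [0.5206, 0.2462, 0.2576]
eef_rot: [0.699, 0.716, 0.0, -0.0]
ft_force: [0.7, -0.6, -2.8]
width: 0.0217
```

```bash
python3 - <<'E'
from h import *
from bench import *
s=read_state(); print({k:np.round(v,4).tolist() for k,v in s.items() if k in("time","ee_pos","ft_force")})
t=snap("top","4"); s=snap("scene","4")
crop(t,180,120,90,90,5,"d1");crop(s,225,130,70,50,7,"d2")
E
```

```text
{'time': 7.175, 'ee_pos': [0.5206, 0.2462, 0.2576], 'ft_force': [0.722, -0.6465, -2.7927]}
```

View pics/d1.png

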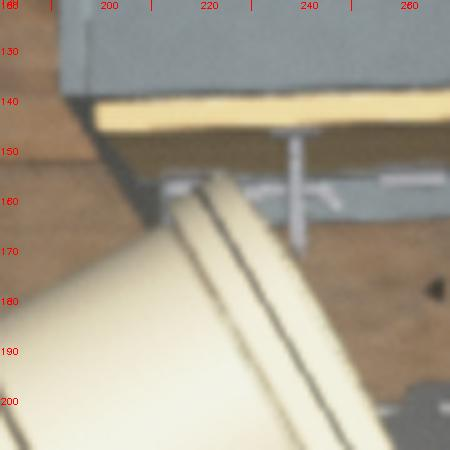

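View pics/d2.png

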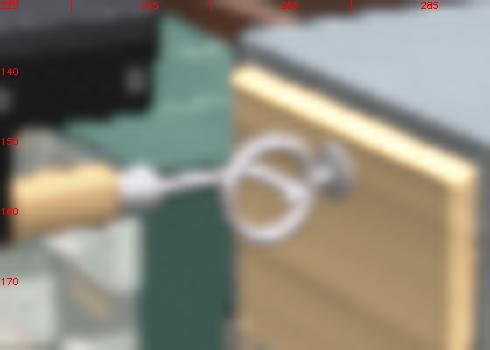

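The hook is inside the ring: in the scene crop its cross arm crosses the hole near (262,155), and in the top view the tip at column 248 lies past the ring at column 239. Next I'll work out the arc.

```bash
python3 - <<'E'
from h import *
np.set_printoptions(precision=4,suppress=True)
H=np.array([.690,.129]); tcp=np.array([.5206,.2576]); off=np.array([.139,0.0])
def hook(a,p=.015):
    r=np.array([-.034*np.cos(a)-.130*np.sin(a),.130*np.cos(a)-.034*np.sin(a)])
    t=np.array([.034*np.sin(a)-.130*np.cos(a),-.130*np.sin(a)-.034*np.cos(a)]);t/=np.linalg.norm(t)
    return H+r+p*t
prev=tcp+off
for d in range(0,95,5):
    h=hook(np.radians(d)); print(d,h-off,"dy %.4f dz %.4f"%(h[0]-prev[0],-(h[1]-prev[1]))); prev=h
E
```

```text
0 [0.5025 0.2552] dy -0.0181 dz 0.0024
5 [0.4917 0.2505] dy -0.0108 dz 0.0047
10 [0.4813 0.2449] dy -0.0104 dz 0.0056
15 [0.4715 0.2383] dy -0.0098 dz 0.0065
20 [0.4622 0.231 ] dy -0.0092 dz 0.0073
25 [0.4537 0.2229] dy -0.0086 dz 0.0081
30 [0.4459 0.214 ] dy -0.0078 dz 0.0088
35 [0.4389 0.2046] dy -0.0070 dz 0.0095
40 [0.4327 0.1945] dy -0.0062 dz 0.0101
45 [0.4275 0.1839] dy -0.0053 dz 0.0106
50 [0.4231 0.173 ] dy -0.0043 dz 0.0110
55 [0.4198 0.1616] dy -0.0033 dz 0.0113
60 [0.4174 0.1501] dy -0.0023 dz 0.0116
65 [0.4161 0.1384] dy -0.0013 dz 0.0117
70 [0.4158 0.1266] dy -0.0003 dz 0.0118
75 [0.4165 0.1148] dy 0.0007 dz 0.0118
80 [0.4183 0.1031] dy 0.0017 dz 0.0117
85 [0.421  0.0917] dy 0.0028 dz 0.0115
90 [0.4248 0.0805] dy 0.0037 dz 0.0112
```

Call:
{"fn": "arm_command", "kwargs": {"commands": [[[0,0,0,0,-0.009,0.001,0],[0,0,0,0,-0.009,0.001,0],[0,0,0,0,-0.0055,0.0023,0],[0,0,0,0,-0.0053,0.0024,0],[0,0,0,0,-0.0052,0.0028,0],[0,0,0,0,-0.0052,0.0028,0],[0,0,0,0,-0.0049,0.0032,0],[0,0,0,0,-0.0049,0.0033,0],[0,0,0,0,-0.0046,0.0036,0],[0,0,0,0,-0.0046,0.0037,0]]]}}

```text
time: 8.52
ee_pos: [0.4625, 0.2446, 0.2313]
eef_rot: [0.699, 0.716, 0.0, 0.0]
ft_force: [6.2, 0.5, -2.9]
width: 0.0215
```

```bash
python3 - <<'E'
from h import *
from bench import *
s=read_state(); print({k:np.round(v,4).tolist() for k,v in s.items() if k in("time","ee_pos","ft_force","torque")})
t=snap("top","5"); s=snap("scene","5")
crop(t,180,120,90,90,5,"d1");crop(s,215,130,90,80,7,"d2")
E
```

```text
{'time': 8.525, 'ee_pos': [0.4625, 0.2446, 0.2313], 'ft_force': [6.1727, 0.5194, -2.8908], 'torque': [0.0454, -1.1346, 0.1502]}
```

View pics/d2.png

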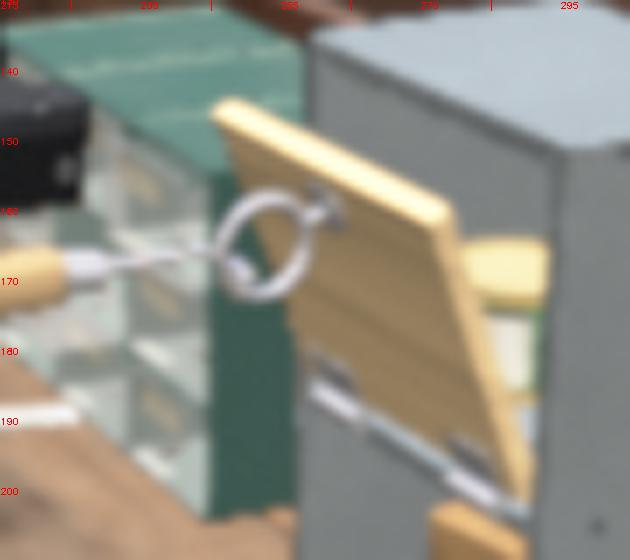

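The hatch is following, about 20° down, with a pull of about 6 N. I'll continue along the arc.

Call:
{"fn": "arm_command", "kwargs": {"commands": [[[0,0,0,0,-0.0039,0.0044,0],[0,0,0,0,-0.0039,0.0044,0],[0,0,0,0,-0.0035,0.0047,0],[0,0,0,0,-0.0035,0.0048,0],[0,0,0,0,-0.0031,0.005,0],[0,0,0,0,-0.0031,0.0051,0],[0,0,0,0,-0.0026,0.0053,0],[0,0,0,0,-0.0026,0.0053,0],[0,0,0,0,-0.0022,0.0055,0],[0,0,0,0,-0.0022,0.0055,0],[0,0,0,0,-0.0016,0.0056,0],[0,0,0,0,-0.0016,0.0057,0]]]}}

```text
time: 10.12
ee_pos: [0.4285, 0.2439, 0.1697]
eef_rot: [0.699, 0.716, -0.0, -0.0]
ft_force: [0.3, 0.4, -0.7]
width: 0.0219
```

```bash
python3 - <<'E'
from h import *
from bench import *
s=read_state(); print({k:np.round(v,4).tolist() for k,v in s.items() if k in("time","ee_pos","ft_force","torque")})
s=snap("scene","6")
crop(s,195,130,110,85,7,"d2")
E
```

```text
{'time': 10.125, 'ee_pos': [0.4285, 0.2439, 0.1697], 'ft_force': [0.3282, 0.4145, -0.7357], 'torque': [-0.024, -0.4496, 0.0248]}
```

View pics/d2.png

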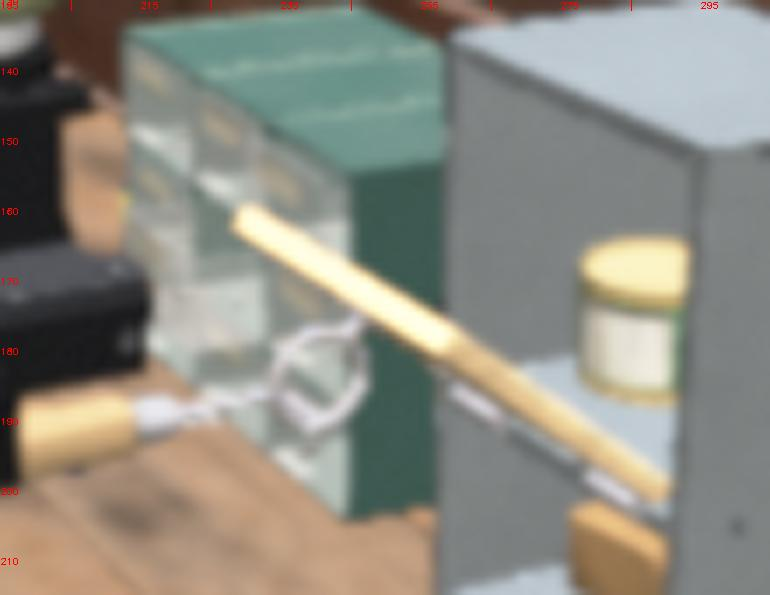

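Call:
{"fn": "arm_command", "kwargs": {"commands": [[[0,0,0,0,-0.0012,0.0058,0],[0,0,0,0,-0.0012,0.0058,0],[0,0,0,0,-0.0007,0.0058,0],[0,0,0,0,-0.0007,0.0059,0],[0,0,0,0,-0.0002,0.0059,0],[0,0,0,0,-0.0002,0.0059,0],[0,0,0,0,0.0003,0.0059,0],[0,0,0,0,0.0004,0.0059,0],[0,0,0,0,0.0008,0.0058,0],[0,0,0,0,0.0009,0.0058,0],[0,0,0,0,0,0,0]]]}}

```text
time: 11.55
ee_pos: [0.4267, 0.2437, 0.1111]
eef_rot: [0.699, 0.716, -0.0, -0.0]
ft_force: [-0.4, 0.3, -3.1]
width: 0.0216
```

```bash
python3 - <<'E'
from h import *
from bench import *
s=read_state(); print({k:np.round(v,4).tolist() for k,v in s.items() if k in("time","ee_pos","ft_force","torque")})
s=snap("scene","7"); snap("wrist","7")
crop(s,185,140,110,85,7,"d2")
E
```

```text
{'time': 11.55, 'ee_pos': [0.4267, 0.2437, 0.1111], 'ft_force': [-0.4035, 0.3194, -3.1069], 'torque': [0.0049, -0.0481, -0.0043]}
```

View pics/d2.png

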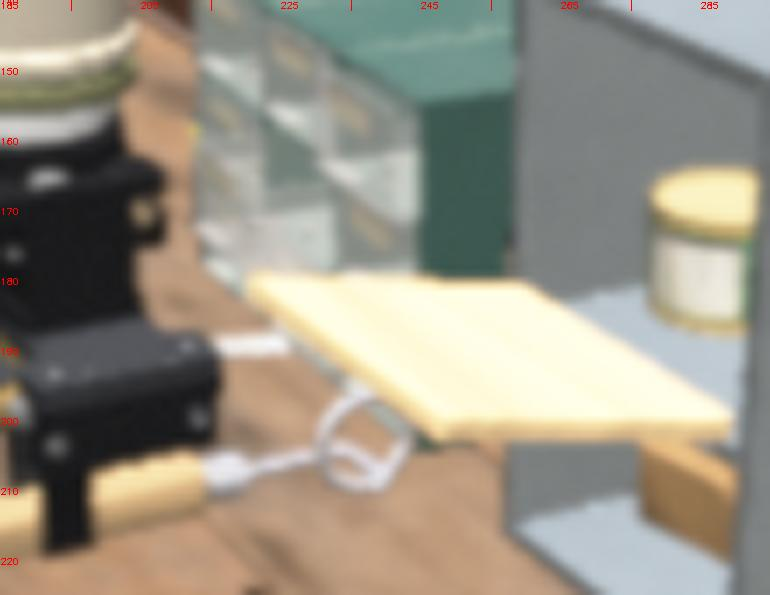

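Call:
{"fn": "arm_command", "kwargs": {"commands": [[[0,0,0,0,-0.002,0.006,0],[0,0,0,0,-0.002,0.006,0],[0,0,0,0,-0.001,0.006,0],[0,0,0,0,0,0.006,0],[0,0,0,0,0,0.005,0],[0,0,0,0,0,0,0]]]}}

```text
time: 12.4
ee_pos: [0.4215, 0.2437, 0.0821]
eef_rot: [0.698, 0.716, -0.0, -0.0]
ft_force: [2.0, 0.2, -1.1]
width: 0.0217
```

```bash
python3 - <<'E'
from h import *
from bench import *
s=read_state(); print({k:np.round(v,4).tolist() for k,v in s.items() if k in("time","ee_pos","ft_force","torque")})
s=snap("scene","8")
crop(s,185,140,110,85,7,"d2")
E
```

```text
{'time': 12.4, 'ee_pos': [0.4215, 0.2437, 0.0821], 'ft_force': [2.0399, 0.1804, -1.1227], 'torque': [0.0743, -0.5399, 0.0615]}
```

View pics/d2.png

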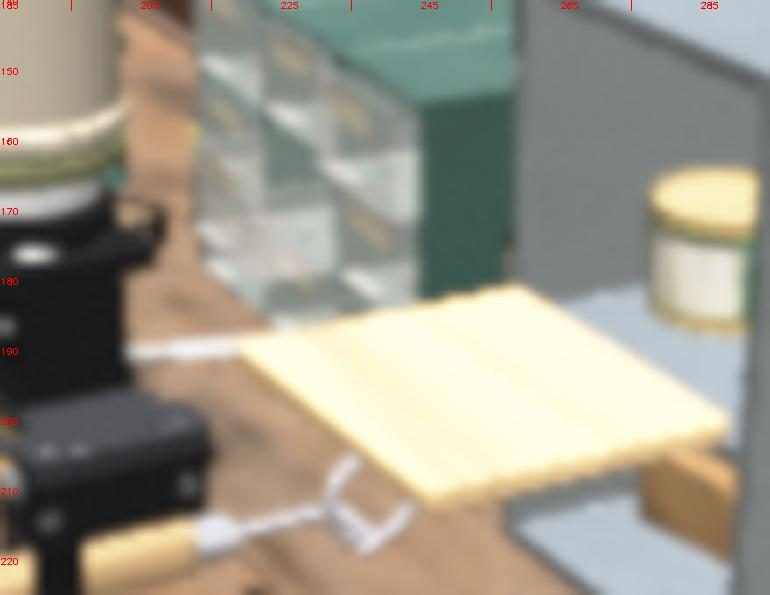

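Call:
{"fn": "arm_command", "kwargs": {"commands": [[[0,0,0,0,0.001,0.004,0],[0,0,0,0,0.001,0.004,0],[0,0,0,0,0,0,0]]]}}

```text
time: 12.82
ee_pos: [0.424, 0.2438, 0.0745]
eef_rot: [0.698, 0.716, 0.0, 0.0]
ft_force: [0.7, 1.0, 1.2]
width: 0.0217
```

```bash
cat > edge.py <<'E'
from h import *
def xpl(c,u,v,n,d):
    o,r=ray(c,u,v); return o+r*(d-n@o)/(n@r)
E
python3 - <<'E'
from edge import *
from bench import *
s=read_state(); print({k:np.round(v,4).tolist() for k,v in s.items() if k in("time","ee_pos","ft_force","torque")})
s=snap("scene","9")
crop(s,185,140,110,85,7,"d2")
E
```

```text
{'time': 12.825, 'ee_pos': [0.424, 0.2438, 0.0745], 'ft_force': [0.7217, 1.0126, 1.1623], 'torque': [-0.0153, -0.6058, 0.0248]}
```

View pics/d2.png

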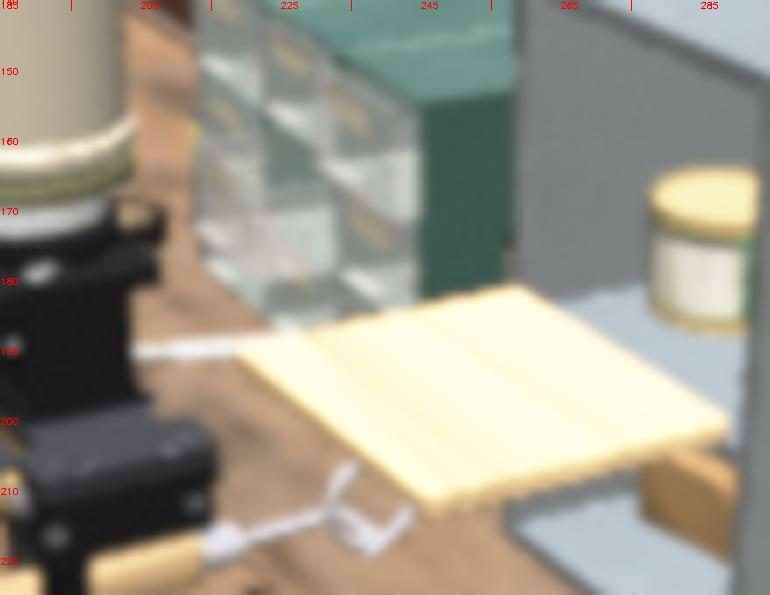

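Call:
{"fn": "arm_command", "kwargs": {"commands": [[[0,0,0,0,0.0005,0.004,0],[0,0,0,0,0.0005,0.004,0],[0,0,0,0,0,0,0]]]}}

```text
time: 13.25
ee_pos: [0.4246, 0.2438, 0.0662]
eef_rot: [0.698, 0.716, -0.0, -0.0]
ft_force: [-0.5, -0.0, 0.8]
width: 0.0215
```

```bash
python3 - <<'E'
from edge import *
from bench import *
s=read_state(); print({k:np.round(v,4).tolist() for k,v in s.items() if k in("time","ee_pos","ft_force","torque")})
s=snap("scene","10"); t=snap("top","10")
crop(s,185,140,110,85,7,"d2"); crop(t,180,120,90,100,6,"d1")
E
```

```text
{'time': 13.25, 'ee_pos': [0.4246, 0.2438, 0.0662], 'ft_force': [-0.4942, -0.039, 0.8352], 'torque': [0.0867, -0.3587, 0.0105]}
```

View pics/d2.png

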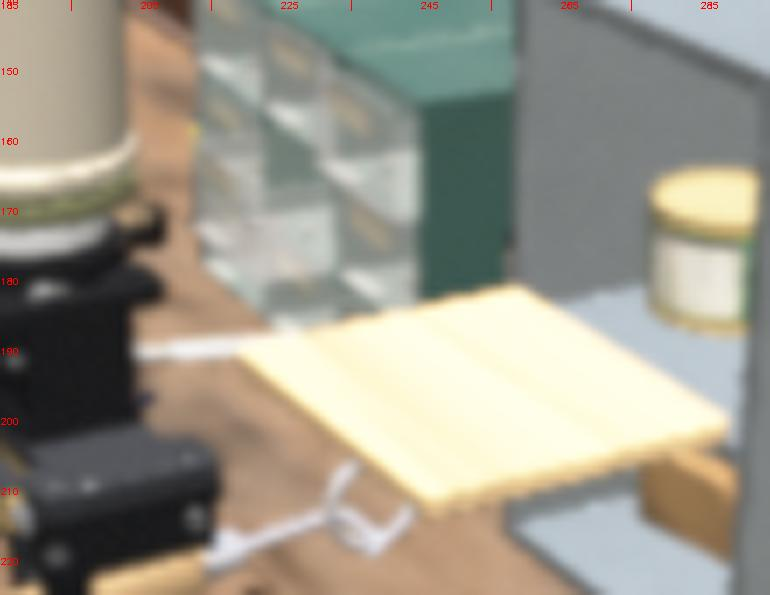

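View pics/d1.png

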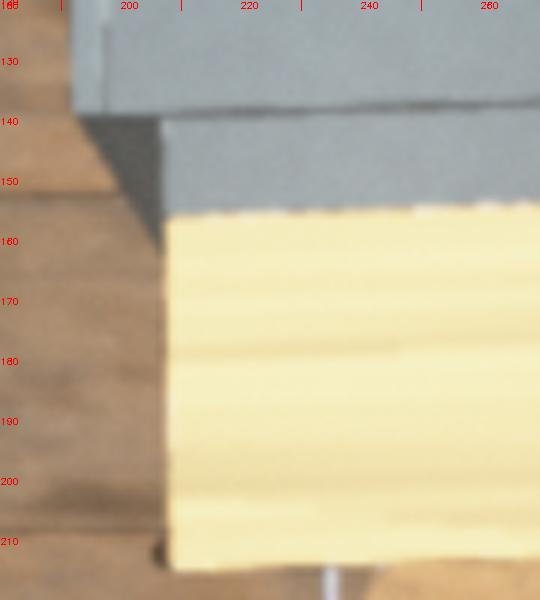

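```bash
python3 - <<'E'
from h import *
np.set_printoptions(precision=4,suppress=True)
t=load("top10"); s=load("scene10")
A=lambda px,py:(180+px/6-.1,120+py/6-.1); B=lambda px,py:(185+px/7-.1,140+py/7-.1)
print("freeL",tri((t,*A(170,570)),(s,*B(238,352))))
print("hingeL",tri((t,*A(164,214)),(s,*B(515,284))))
# predicted corners if level
yaw=.0255;H=np.array([.690,.2243,.130]);ex=np.array([np.cos(yaw),np.sin(yaw),0]);ey=np.array([-np.sin(yaw),np.cos(yaw),0])
for deg in (90,88,86,84):
    a=np.radians(deg)
    for sy in (1,-1):
        # free edge: inner face top corner
        P=H+ey*.086*sy+ ex*(-.153*np.sin(a)+.012*np.cos(a))+np.array([0,0,.153*np.cos(a)+.012*np.sin(a)])
        print(deg,sy,np.round(P,3),"top",np.round(proj(t,P),1),"scene",np.round(proj(s,P),1))
print("meas freeL top",A(170,570),"scene",B(238,352),"freeR scene",B(430,497))
E
```

```text
freeL (array([0.5412, 0.3061, 0.1386]), [1.3, 1.3])
hingeL (array([0.6908, 0.3105, 0.1429]), [0.3, 0.3])
90 1 [0.535 0.306 0.142] top [208.1 216.8] scene [216.6 189.5]
90 -1 [0.539 0.134 0.142] top [277.  214.4] scene [243.9 211.1]
88 1 [0.535 0.306 0.147] top [207.9 216.5] scene [216.7 187.9]
88 -1 [0.54  0.134 0.147] top [277.1 214. ] scene [244.  209.3]
86 1 [0.536 0.306 0.153] top [207.6 216.1] scene [216.9 186.3]
86 -1 [0.54  0.134 0.153] top [277.2 213.6] scene [244.3 207.5]
84 1 [0.537 0.306 0.158] top [207.3 215.6] scene [217.1 184.7]
84 -1 [0.541 0.134 0.158] top [277.3 213. ] scene [244.6 205.7]
meas freeL top (208.23333333333335, 214.9) scene (218.9, 190.18571428571428) freeR scene (246.32857142857145, 210.9)
```

The hatch is at its stop. The free corner triangulates to z 0.139 against 0.143 at the hinge side, and pushing further moved only the pole in the grip. Now I'll centre the hook in the ring and slide it out sideways.

Call:
{"fn": "arm_command", "kwargs": {"commands": [[[0,0,0,0,-0.001,-0.007,0],[0,0,0,0,-0.001,-0.007,0],[0,0,0,0,0,0,0]]]}}

```text
time: 13.72
ee_pos: [0.423, 0.244, 0.0814]
eef_rot: [0.699, 0.716, 0.001, 0.0]
ft_force: [-0.5, 0.3, -3.0]
width: 0.0218
```

```bash
python3 - <<'E'
from edge import *
from bench import *
s=read_state(); print({k:np.round(v,4).tolist() for k,v in s.items() if k in("time","ee_pos","ft_force","torque")})
s=snap("scene","11")
crop(s,185,140,110,85,7,"d2")
E
```

```text
{'time': 13.725, 'ee_pos': [0.423, 0.244, 0.0814], 'ft_force': [-0.4569, 0.2538, -2.9673], 'torque': [0.0863, 0.0063, -0.0303]}
```

View pics/d2.png

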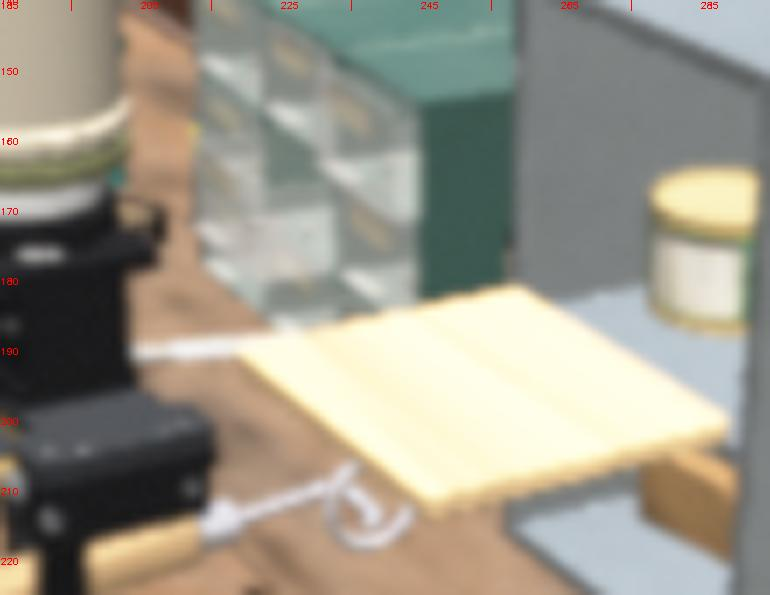

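The hook floats free inside the ring, with its tip near (238,214), the ring bottom at (237,218), and the hatch unchanged. Sliding out to +y.

Call:
{"fn": "arm_command", "kwargs": {"commands": [[[0,0,0,0.008,0,0,0],[0,0,0,0.008,0,0,0],[0,0,0,0.008,0,0,0],[0,0,0,0.01,0,0,0],[0,0,0,0.01,0,0,0],[0,0,0,0.012,0,0,0],[0,0,0,0,0,0,0]]]}}

```text
time: 14.65
ee_pos: [0.4212, 0.3011, 0.0806]
eef_rot: [0.698, 0.716, 0.0, -0.0]
ft_force: [0.5, -1.0, -1.9]
width: 0.0216
```

```bash
python3 - <<'E'
from edge import *
from bench import *
s=read_state(); print({k:np.round(v,4).tolist() for k,v in s.items() if k in("time","ee_pos","ft_force","torque")})
s=snap("scene","12"); t=snap("top","12")
crop(s,175,140,110,85,7,"d2"); crop(t,170,140,90,130,4,"d1")
E
```

```text
{'time': 14.65, 'ee_pos': [0.4212, 0.3011, 0.0806], 'ft_force': [0.4804, -0.9959, -1.8662], 'torque': [0.0073, -0.0366, 0.0187]}
```

View pics/d2.png

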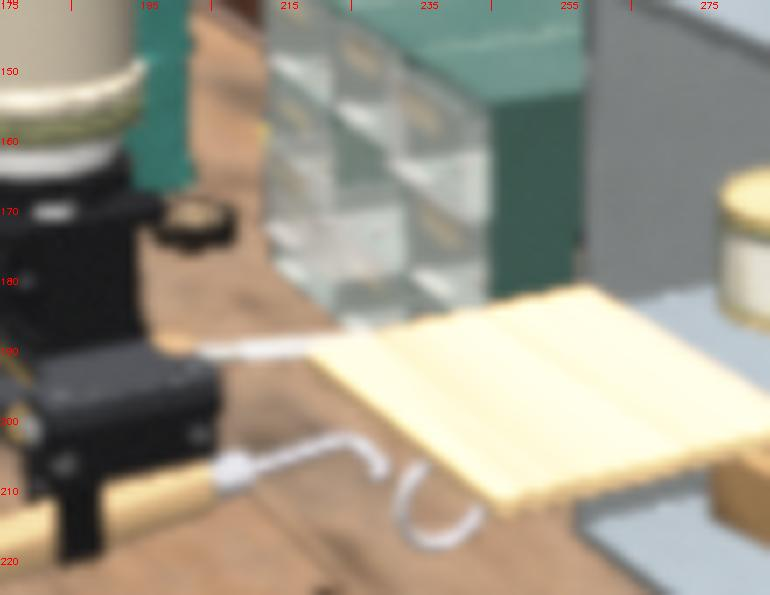

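View pics/d1.png

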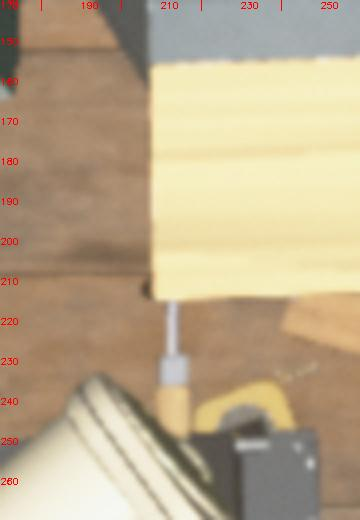

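The pole is unhooked; the ring hangs free at (237,211) and the hook is clear at (228,205). I'll back off, lift, and carry over toward the rack.

Call:
{"fn": "arm_command", "kwargs": {"commands": [[[0,0,0,0,-0.025,0,0],[0,0,0,0,-0.025,0,0],[0,0,0,0,0,-0.03,0],[0,0,0,0,0,-0.045,0],[0,0,0,0,0,-0.045,0],[0,0,0,-0.02,0.01,-0.04,0],[0,0,0,-0.05,0.02,-0.02,0],[0,0,0,-0.055,0.02,0,0],[0,0,0,-0.055,0.02,0,0],[0,0,0,-0.055,0.02,0,0],[0,0,0,-0.05,0.02,0,0],[0,0,0,-0.05,0.02,0,0],[0,0,0,-0.03,0.03,0,0],[0,0,0,0,0.03,0,0],[0,0,0,0,0,0,0],[0,0,0,0,0,0,0]]]}}

```text
time: 16.75
ee_pos: [0.5696, -0.062, 0.2604]
eef_rot: [0.699, 0.715, -0.0, -0.0]
ft_force: [-0.1, 0.1, -2.8]
width: 0.0215
```

```bash
python3 - <<'E'
from edge import *
from bench import *
s=read_state(); print({k:np.round(v,4).tolist() for k,v in s.items() if k in("time","ee_pos","eef_rot","ft_force","torque","joint_positions")})
s=snap("scene","13"); t=snap("top","13"); snap("wrist","13")
E
```

```text
{'time': 16.75, 'joint_positions': [-0.3236, 0.2048, 0.4124, 1.5787, -0.0831, 1.3764, 1.6918], 'ee_pos': [0.5696, -0.062, 0.2604], 'eef_rot': [0.6987, 0.7154, -0.0003, -0.0003], 'ft_force': [-0.1173, 0.1087, -2.7623], 'torque': [-0.0128, -0.032, 0.0479]}
```

View pics/scene13.png

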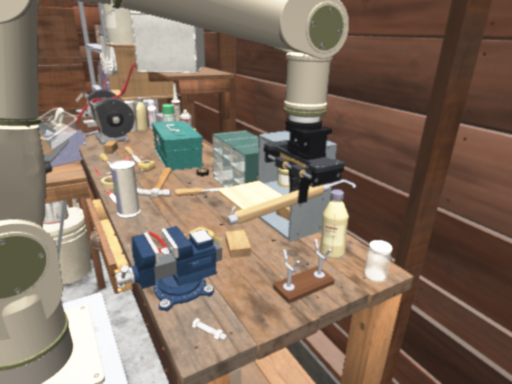

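View pics/top13.png

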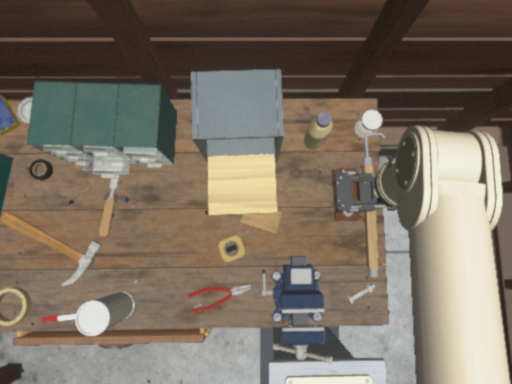

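View pics/wrist13.png

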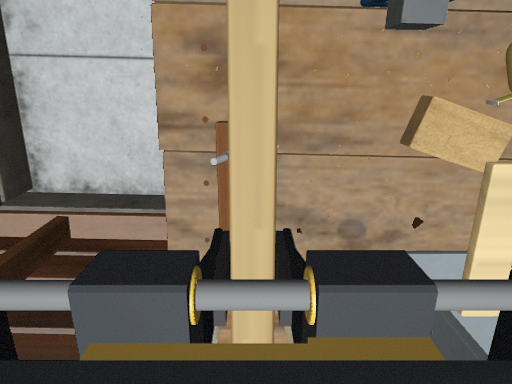

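```bash
python3 - <<'E'
from h import *
t=load("top13"); s=load("scene13")
crop(s,220,170,140,60,5,"d2"); crop(t,340,120,60,165,3,"d1")
E
```

```text
(no output)
```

View pics/d2.png

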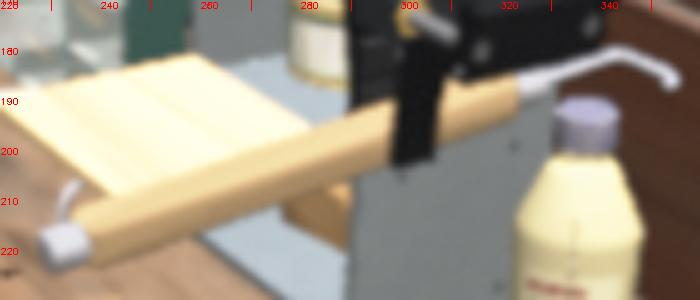

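View pics/d1.png

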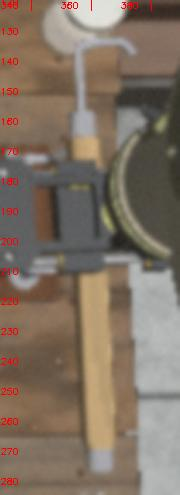

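```bash
python3 - <<'E'
from h import *
np.set_printoptions(precision=4,suppress=True)
t=load("top13"); s=load("scene13")
A=lambda px,py:(340+px/3-.2,120+py/3-.2); B=lambda px,py:(220+px/5-.1,170+py/5-.1)
P={n:tri((t,*A(*a)),(s,*B(*b))) for n,a,b in [("cap",(101,470),(48,249)),("capj",(98,449),(82,238)),("fs",(88,136),(519,90)),("fe",(83,111),(540,84)),("tip",(134,50),(672,83))]}
for k in P: print(k,*P[k])
d=P["fs"][0]-P["capj"][0]; print(np.linalg.norm(d),"pitch",np.degrees(np.arctan2(d[2],np.hypot(d[0],d[1]))),"yaw",np.arctan2(d[1],d[0]))
d/=np.linalg.norm(d); b=P["capj"][0]+d*.145; b2=P["fs"][0]-d*.085; print(b,b2)
E
```

```text
cap [ 0.3943 -0.0689  0.2473] [0.6, 0.6]
capj [ 0.4098 -0.0677  0.2479] [1.1, 1.1]
fs [ 0.6387 -0.0672  0.2688] [1.1, 1.1]
fe [ 0.6567 -0.0638  0.2675] [0.5, 0.5]
tip [ 0.7019 -0.103   0.274 ] [0.4, 0.4]
0.22986489822710798 pitch 5.220109627269887 yaw 0.0022614325202390756
[ 0.5542 -0.0674  0.2611] [ 0.5541 -0.0674  0.261 ]
```

Call:
{"fn": "arm_command", "kwargs": {"commands": [[[0,0,0,-0.004,0.025,0,0],[0,0,0,-0.004,0.026,0,0],[0.0455,0,0,0,0,0,0],[0.0455,0,0,0,0,0,0],[0,0,0,0,0.0028,0.03,0],[0,0,0,0,0.0028,0.03,0],[0,0,0,0,0.0028,0.03,0],[0,0,0,0,0.0028,0.03,0],[0,0,0,0,0,0,0],[0,0,0,0,0,0,0]]]}}

```text
time: 18.15
ee_pos: [0.6223, -0.0685, 0.1417]
eef_rot: [0.698, 0.715, -0.032, -0.031]
ft_force: [-0.3, 0.0, -2.0]
width: 0.0214
```

```bash
python3 - <<'E'
from edge import *
from bench import *
s=read_state(); print({k:np.round(v,4).tolist() for k,v in s.items() if k in("time","ee_pos","eef_rot","ft_force","torque")})
s=snap("scene","14"); t=snap("top","14"); snap("wrist","14")
crop(s,240,205,110,90,7,"d2"); crop(t,325,110,70,155,5,"d1")
c=cv2.imread("pics/d1.png"); cv2.imwrite("pics/d1.png",c[:600]); print(c.shape)
E
```

```text
{'time': 18.15, 'ee_pos': [0.6223, -0.0685, 0.1417], 'eef_rot': [0.6978, 0.7149, -0.0319, -0.0312], 'ft_force': [-0.3139, 0.0359, -1.9639], 'torque': [0.0274, -0.1533, -0.0234]}
(775, 350, 3)
```

View pics/d2.png

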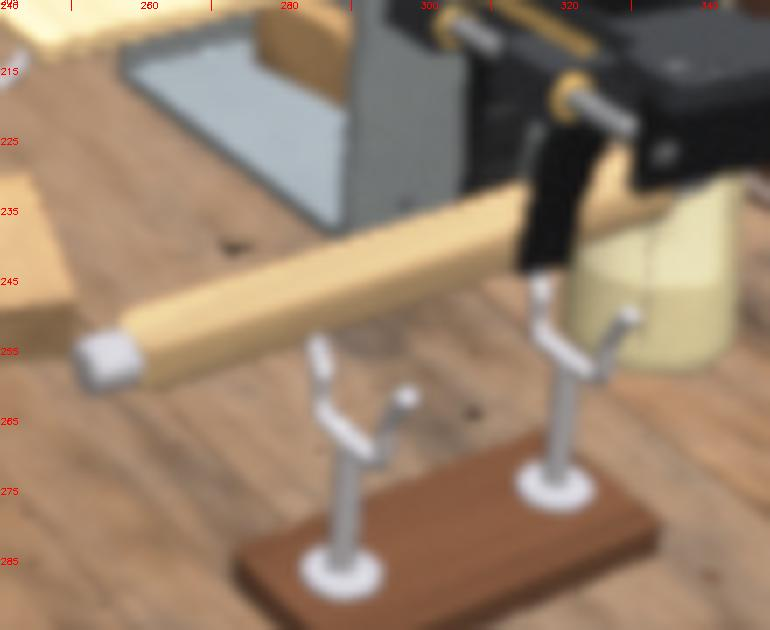

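View pics/d1.png

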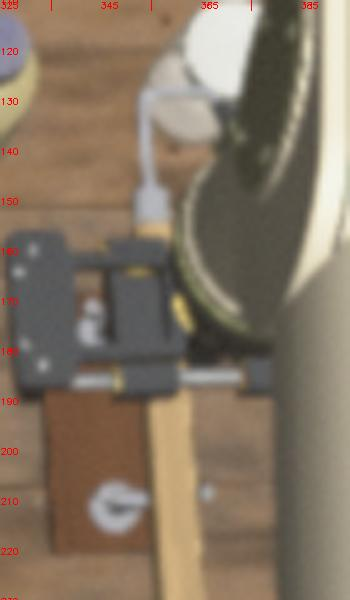

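View pics/wrist14.png

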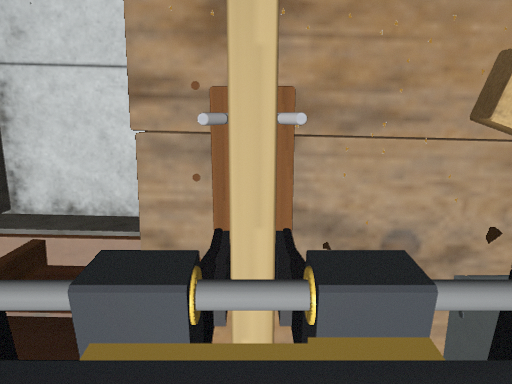

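```bash
python3 - <<'E'
from h import *
np.set_printoptions(precision=4,suppress=True)
t=load("top14"); s=load("scene14"); w=load("wrist14")
print("near fork tips wrist",plane(w,204,118.5,.110),plane(w,300,118.5,.110))
B=lambda px,py:(240+px/7-.1,205+py/7-.1)
print("cap end/joint scene",plane(s,*B(80,362),.142),plane(s,*B(128,318),.154))
crop(t,340,225,40,50,10,"d3")
E
```

```text
near fork tips wrist [ 0.5566 -0.0966  0.11  ] [ 0.5553 -0.0433  0.11  ]
cap end/joint scene [ 0.4472 -0.0701  0.142 ] [ 0.4638 -0.0713  0.154 ]
```

View pics/d3.png

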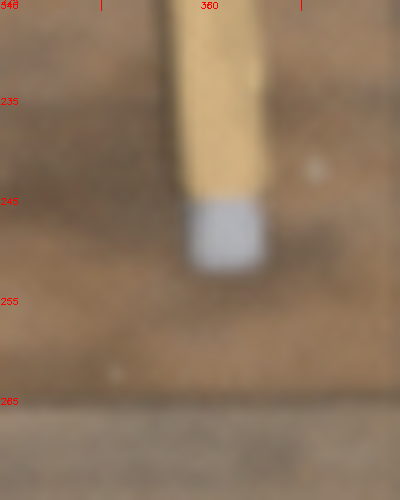

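```bash
python3 - <<'E'
from h import *
np.set_printoptions(precision=4,suppress=True)
t=load("top14"); s=load("scene14")
B=lambda px,py:(240+px/7-.1,205+py/7-.1); A=lambda px,py:(340+px/10,225+py/10-.1)
print(tri((t,*A(226,268)),(s,*B(82,364))),tri((t,*A(225,199)),(s,*B(135,350))))
C=lambda px,py:(325+px/5-.1,110+py/5-.1)
print("ferr end top",plane(t,*C(150,185),.142),"ferr start",plane(t,*C(154,225),.142), "cap",plane(t,*A(226,268),.142))
E
```

```text
(array([ 0.4447, -0.0755,  0.1453]), [0.0, 0.0]) (array([ 0.4624, -0.0766,  0.1454]), [1.0, 1.0])
ferr end top [ 0.7116 -0.0704  0.142 ] ferr start [ 0.6904 -0.0714  0.142 ] cap [ 0.4446 -0.0764  0.142 ]
```

The wrist view has the near fork tips at columns 204 and 300 (middle 252) and the pole at columns 228–278 (middle 253), so it is centred across the fork. The pole's balance is at x about 0.606, against 0.605–0.606 for the seat. Lowering gently.

Call:
{"fn": "arm_command", "kwargs": {"commands": [[[0,0,0,0,0.001,0.01,0],[0,0,0,0,0.0009,0.01,0],[0,0,0,0,0.0009,0.01,0],[0,0,0,0,0.0007,0.007,0],[0,0,0,0,0.0004,0.005,0],[0,0,0,0,0.0002,0.003,0],[0,0,0,0,0,0,0]]]}}

```text
time: 19.18
ee_pos: [0.6217, -0.0684, 0.0948]
eef_rot: [0.698, 0.715, -0.033, -0.032]
ft_force: [0.1, -0.2, -2.4]
width: 0.0215
```

```bash
python3 - <<'E'
from edge import *
from bench import *
s=read_state(); print({k:np.round(v,4).tolist() for k,v in s.items() if k in("time","ee_pos","eef_rot","ft_force","torque")})
s=snap("scene","15"); snap("wrist","15")
crop(s,240,215,110,85,7,"d2")
E
```

```text
{'time': 19.175, 'ee_pos': [0.6217, -0.0684, 0.0948], 'eef_rot': [0.6978, 0.7149, -0.0326, -0.0318], 'ft_force': [0.1366, -0.2128, -2.4446], 'torque': [0.0431, -0.2066, -0.0036]}
```

View pics/d2.png

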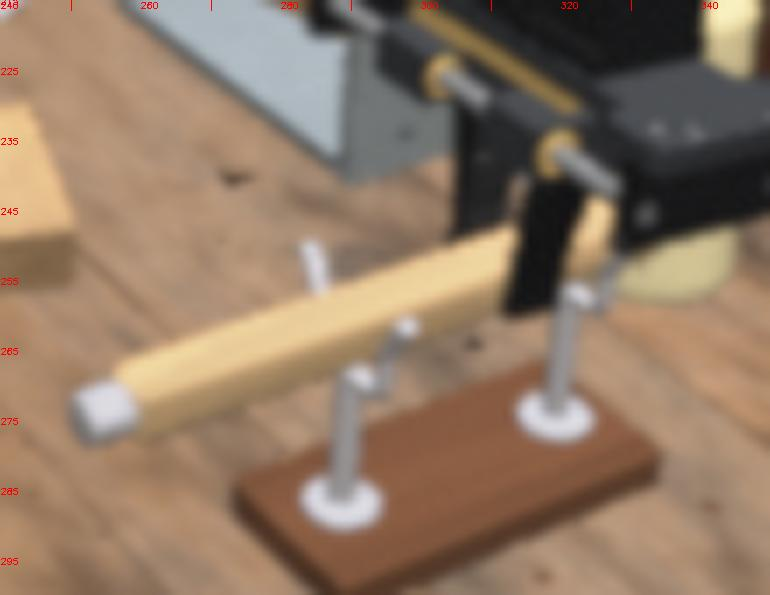

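View pics/wrist15.png

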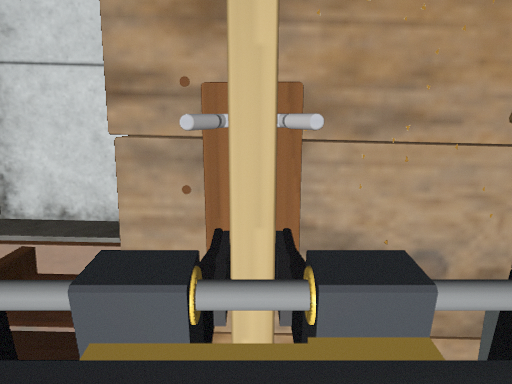

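In the scene crop both forks now straddle the handle, and it is centred with near tips at columns 187 and 317. There is no contact force yet, so I'll lower the last few mm.

Call:
{"fn": "arm_command", "kwargs": {"commands": [[[0,0,0,0,0.0002,0.002,0],[0,0,0,0,0.0001,0.0015,0],[0,0,0,0,0,0,0]]]}}

```text
time: 19.65
ee_pos: [0.6218, -0.0685, 0.0915]
eef_rot: [0.698, 0.715, -0.032, -0.032]
ft_force: [0.8, 0.6, -1.6]
width: 0.0216
```

Call:
{"fn": "arm_command", "kwargs": {"commands": [[[0,0,0,0,0.0001,0.0015,0],[0,0,0,0,0,0,0],[0,0,0,0,0,0,0]]]}}

```text
time: 20.02
ee_pos: [0.6218, -0.0685, 0.0913]
eef_rot: [0.698, 0.715, -0.032, -0.032]
ft_force: [-4.6, 1.1, 9.6]
width: 0.0215
```

The pole is in contact. I'll soften the grip so it settles, then open.

Call:
{"fn": "arm_command", "kwargs": {"commands": [[[0,0,0,0,0,-0.0005,0],[0,0,0,0,0,0,0],[0,0,0,0,0,0,0]]], "newtons": 3}}

```text
time: 20.4
ee_pos: [0.6221, -0.0685, 0.0907]
eef_rot: [0.698, 0.715, -0.032, -0.031]
ft_force: [1.0, 0.1, 4.3]
width: 0.0219
```

```bash
python3 - <<'E'
from edge import *
from bench import *
s=read_state(); print({k:np.round(v,4).tolist() for k,v in s.items() if k in("time","ee_pos","ft_force","torque")})
s=snap("scene","16")
crop(s,240,215,110,85,7,"d2")
E
```

```text
{'time': 20.4, 'ee_pos': [0.6221, -0.0685, 0.0907], 'ft_force': [0.9777, 0.1251, 4.3438], 'torque': [0.0098, 0.0064, 0.0044]}
```

View pics/d2.png

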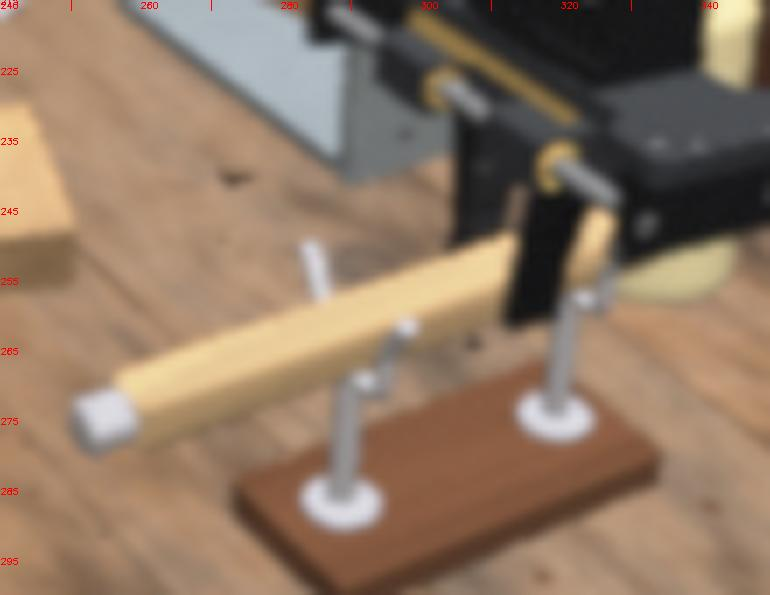

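Call:
{"fn": "arm_command", "kwargs": {"commands": [[[0,0,0,0,0,0,30],[0,0,0,0,0,0,40],[0,0,0,0,0,0,60],[0,0,0,0,0,0,60],[0,0,0,0,0,0,60],[0,0,0,0,0,0,60]]]}}

```text
time: 21.2
ee_pos: [0.6217, -0.0684, 0.0904]
eef_rot: [0.698, 0.715, -0.033, -0.032]
ft_force: [-0.5, -0.2, -0.9]
width: 0.0518
```

```bash
python3 - <<'E'
from edge import *
from bench import *
s=read_state(); print({k:np.round(v,4).tolist() for k,v in s.items() if k in("time","ee_pos","ft_force","width")})
snap("wrist","17")
E
```

```text
{'time': 21.2, 'ee_pos': [0.6217, -0.0684, 0.0904], 'ft_force': [-0.5053, -0.2124, -0.9354], 'width': 0.0518}
```

View pics/wrist17.png

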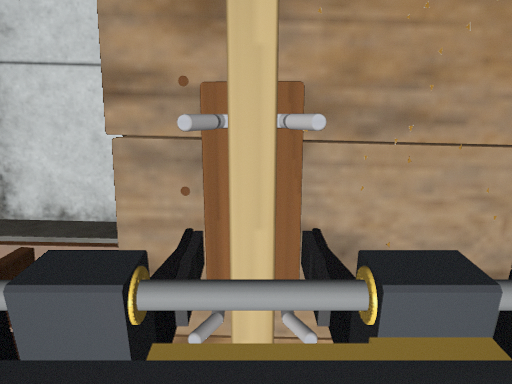

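The fingers are clear on both sides and the handle is still centred. Retreating straight up.

Call:
{"fn": "arm_command", "kwargs": {"commands": [[[0,0,0,0,-0.001,-0.01,60],[0,0,0,0,-0.002,-0.02,60],[0,0,0,0,-0.003,-0.03,60],[0,0,0,0,-0.004,-0.04,60],[0,0,0,0,-0.005,-0.05,60],[0,0,0,0,-0.04,-0.02,60],[0,0,0,0,-0.05,0,60],[0,0,0,0,-0.05,0,60],[0,0,0,0,0,0,60],[0,0,0,0,0,0,60]]]}}

```text
time: 22.5
ee_pos: [0.4834, -0.0718, 0.2751]
eef_rot: [0.698, 0.715, -0.031, -0.031]
ft_force: [-0.2, 0.3, 0.3]
width: 0.0524
```

```bash
python3 - <<'E'
from edge import *
from bench import *
s=read_state(); print({k:np.round(v,4).tolist() for k,v in s.items() if k in("time","ee_pos","ft_force","width")})
s=snap("scene","18"); t=snap("top","18")
crop(s,180,150,190,150,4,"d2"); crop(t,190,110,190,165,4,"d1")
E
```

```text
{'time': 22.5, 'ee_pos': [0.4834, -0.0718, 0.2751], 'ft_force': [-0.207, 0.3047, 0.2655], 'width': 0.0524}
```

View pics/d2.png

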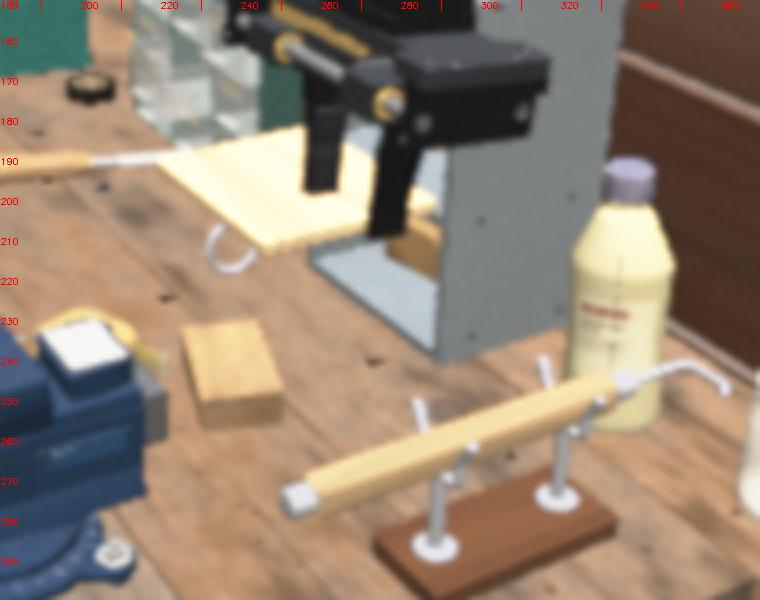

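View pics/d1.png

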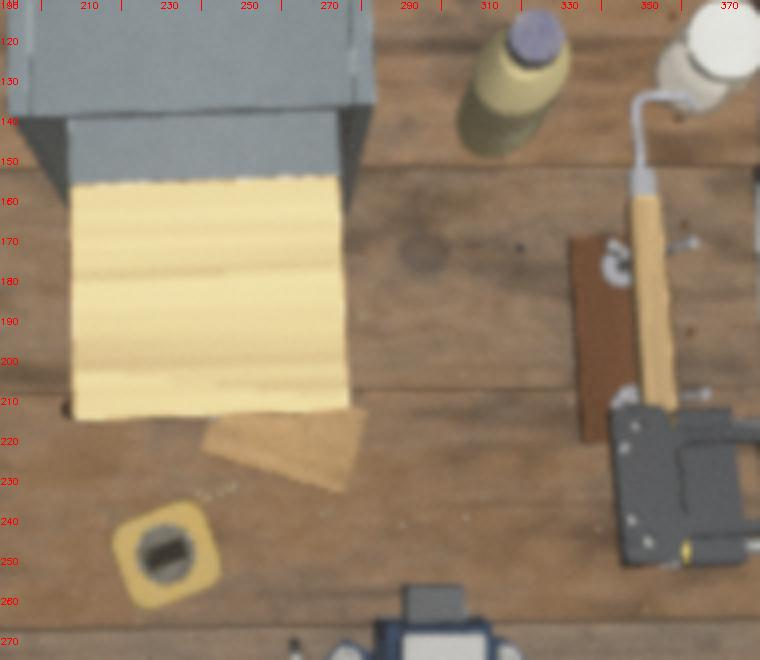

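```bash
python3 - <<'E'
from h import *
t=load("top12"); s=load("scene12")
crop(s,210,170,85,55,9,"d2"); crop(t,195,145,95,80,8,"d1")
E
```

```text
(no output)
```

View pics/d2.png

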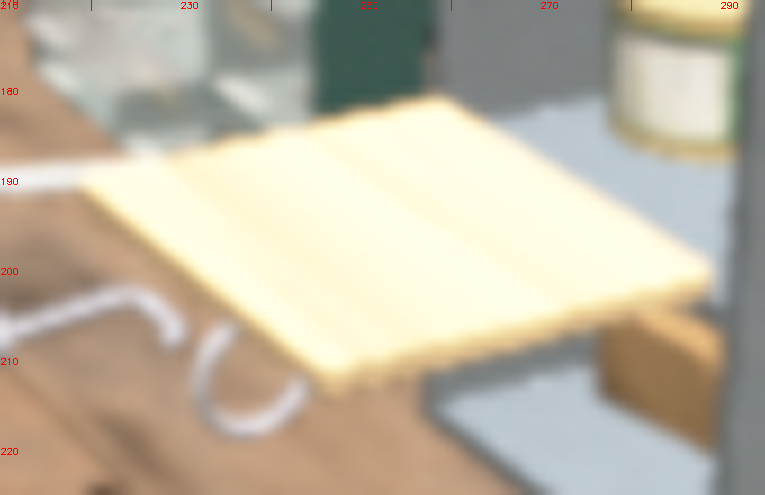

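View pics/d1.png

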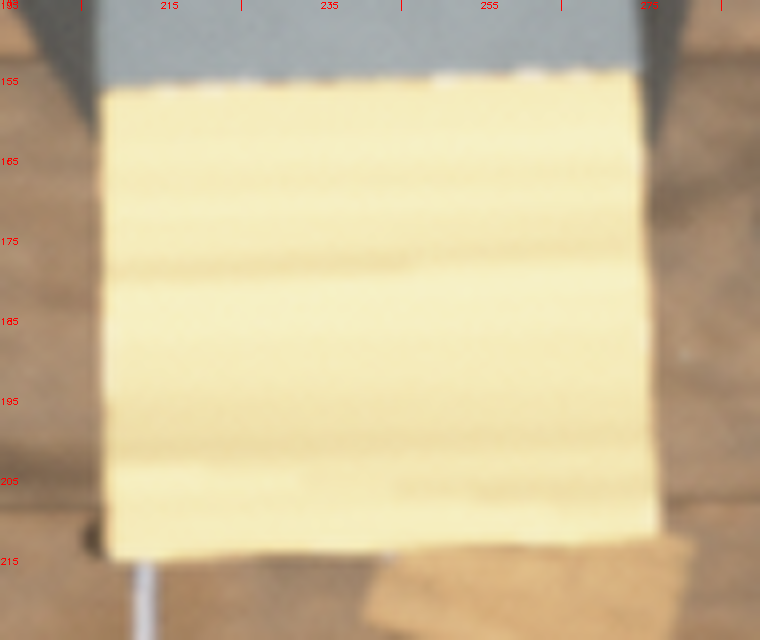

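```bash
python3 - <<'E'
from h import *
np.set_printoptions(precision=4,suppress=True)
t=load("top12"); s=load("scene12")
A=lambda px,py:(195+px/8-.1,145+py/8-.1); B=lambda px,py:(210+px/9-.1,170+py/9-.1)
P={n:tri((t,*A(*a)),(s,*B(*b))) for n,a,b in [("FL",(106,560),(80,184)),("FR",(662,537),(326,372)),("HL",(100,90),(447,95)),("HR",(638,70),(712,270))]}
for k in P: print(k,*P[k])
for x in "LR":
    d=P["H"+x][0]-P["F"+x][0]; print(x,np.linalg.norm(d),np.degrees(np.arcsin(-d[2]/np.linalg.norm(d))))
t=load("top18"); s=load("scene18")
B=lambda px,py:(180+px/4-.1,150+py/4-.1); C=lambda px,py:(190+px/4-.1,110+py/4-.1)
f=tri((t,*C(643,170)),(s,*B(640,380))); j=tri((t,*C(646,194)),(s,*B(614,386)));print("ferr end/start",f,j)
print("cap scene z=.092",plane(s,*B(285,500),.092), "tip",tri((t,*C(690,105)),(s,*B(724,390))))
E
```

```text
FL [0.5411 0.3064 0.1379] [1.2, 1.2]
FR [0.5453 0.1326 0.1408] [0.1, 0.1]
HL [0.6914 0.3089 0.1431] [2.1, 2.1]
HR [0.6951 0.1379 0.1413] [0.2, 0.2]
L 0.1504261287573068 -1.95814968234098
R 0.1498900247544646 -0.18113614405984024
ferr end/start (array([ 0.7103, -0.0723,  0.0945]), [2.5, 2.5]) (array([ 0.6914, -0.0717,  0.0959]), [0.1, 0.1])
cap scene z=.092 [ 0.4479 -0.0697  0.092 ] tip (array([ 0.7546, -0.1062,  0.0928]), [0.8, 0.8])
```

```bash
python3 -c "
from bench import *
print(close_job())"
```

```text
the job is handed in; nothing more can be done
None
```

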